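# Clear the glue jar and weigh down the glued tile

## Robot

A 6-joint arm with a two-finger parallel gripper is mounted at the origin on the work surface. World frame = base frame: x ahead of the robot, y to its left, z up, the work surface at z = 0. Lengths are in m, angles in rad, forces in N, time in s.
With the tool pointing down it reaches from about 0.375 to 0.9 m from the base axis. Payload 3.1 kg.
Tool frame: the origin (TCP) lies midway between the tips of the shut fingers; the grasp point (between the pads) lies 19 mm behind it; y points along the fingers, x is the direction in which the jaws open and shut, and the axes are right-handed (so a half turn about y gives the same grasp; the last joint's range is limited). The gripper opens to 87 mm and grips with 3 to 60 N. Pads are 19 mm wide; open, the fingers measure 117 mm over their backs; the gripper's body (75 mm by 190 mm) begins 51 mm behind the grasp point.
Start: joints at [-1.478, 0.527, 1.433, -0, 1.181, -0.178], TCP at [0.167, -0.602, 0.187] pointing down, gripper open.
Joint ranges: [-3.08, 3.08], [-0.75, 2.2], [0.22, 2.44], [-1.43, 4.57], [0, 2.65], [-2.85, 2.85]. Speed limits (rad/s): [2.79, 2.79, 3.14, 3.14, 3.14, 3.14].

## Interface

Orientations are given as a unit quaternion [x, y, z, w].
In Python, from rig import * gives the robot as it stands.
- The arm moves only by the tool jog_arm, never from a script. Its argument "series" is a list of rows, each a list of 7 numbers: the shift along the tool's x, y, z in mm, then the turn, a rotation vector about the tool's x, y, z in rad, then the gripper's target within -1 to 1 (shut at 1, half-way at 0, fully open at -1). A call has 1 to 20 rows; each row is the pose to reach, as a shift and turn from the pose commanded when the call began, along the tool's axes at that moment; what a row does not reach only later rows make up. A row lasts 1/8 s, in which the tool goes at most 62.5 mm and 10.7 degrees, less where a joint would pass 70% of its speed; a pose out of reach is approached as far as the arm can. A call with a gripper value outside its range is refused whole. The fingers move at their own pace and stop on an object; "grip_force" is the grip in N (left out, the last holds). Time passes only in rows, so rows that repeat a pose let the fingers close. It gives the time, the measured TCP pose, the force and the opening at its end, in the units of the state.
- get_obs(): the state, without advancing time (a new reading comes with each control period).
- camera(name): name is "scene" or "top" or "wrist"; returns a dict with "img" (400x640x3 uint8, red, green, blue), "depth" (400x640 float32, m along the optical axis (not along the pixel's ray), 0 where there is no reading), "camera_matrix" (3x3 intrinsics, pixels), "rvec" (rotation vector, rad) and "tvec" (3), from world to camera coordinates, as OpenCV has them. Camera axes: x right, y down, z forward; pixel columns grow to the right and rows downward; lengths in m; the calibration is good to about 2 mm. A picture is of the moment at which its call begins.
- hand_in(): hands the job in, once; it reports no verdict.
The state is a dict: "time": time; "q": joint angles; "joint_velocities": joint speeds; "joint_torque": joint torques, N m; "position": TCP position; "tool_rot": TCP orientation; "ft_force": force on the tool from outside, world axes, zero at the start; "moment": the same for the moment, N m; "grip_width": finger opening in m.
Only numpy, scipy, OpenCV 4.12 (cv2) and the standard library are available. Lean on these libraries where they do the work, as an engineer would, in place of code of your own. Each camera call takes 0.05 s, during which the arm holds its last target.

## Task

The dark tile has just been glued to the plywood panel and needs to be pressed, but the white glue jar is standing on it. First move the jar, keeping it upright, onto the middle of the round cork mat; then set the oblong steel weight down gently on the tile, centred and lined up with the tile's edges. Leave the round weight, the tin and the brush where they are.

Things in the scene. Friction and masses are not known exactly. Their poses are not given: they have to be found in the camera images.
- panel: Fixed plywood art panel, 200 mm (its x) by 180 mm (its y), 6 mm thick, lying on the table, in varying place and yaw. Origin: centre of its underside, z up. It carries the tile.
- tile (a point): Centre of the top face of the dark wooden tile glued to the panel, 9 mm above the table. The tile is 110 mm (along its x, which is the panel's x) by 80 mm (along its y) and 3 mm thick; its edges are parallel to the panel's. At the start the glue jar stands on it.
- mat: Fixed round cork mat, 100 mm diameter, 3 mm thick, lying on the table to the left or right of the panel. Origin: centre of its underside, z up.
- jar: White cylindrical plastic glue jar, 52 mm diameter and 66 mm high, with a grey lid of 46 mm diameter and 16 mm height on it (82 mm in all), 0.14 to 0.28 kg, loose, closed and rigid. Origin: centre of its underside, z up its axis. It stands on the tile at the start, up to 25 mm off its centre.
- weight: Oblong pressing weight: a steel block 80 mm (its x) by 50 mm (its y) by 22 mm high with a wooden grip bar on top, 60 mm long (its x), 22 mm wide (its y) and 45 mm high, so 67 mm in all; 0.52 to 0.85 kg, loose. Origin: centre of its underside, z up. It lies on the table on the other side of the panel from the mat.
- round_weight: Bystander, loose: round steel weight, 64 mm diameter, 30 mm high, with a wooden ball knob (70 mm in all). Origin: centre of its underside.
- tin: Bystander, loose: closed bare-metal tin, 74 mm diameter, 72 mm high, wider than the glue jar. Origin: centre of its underside.
- brush: Bystander, loose: flat brush, 200 mm long, lying on the table beyond the panel, roughly crosswise to the robot's x. Origin: near its middle; its x runs along it from handle to bristles.
Not all that is in view belongs to the job. What is shaped like the weight but purple is not meant.

How it is judged:
On the way:
1. the glue jar stands upright on the cork mat, let go (horizontal distance between jar and mat below 0.022 m and angle between jar's own z axis and vertical below 0.1 rad and z of jar in the frame of mat between -0.001 and 0.007 m and linear speed of jar below 0.03 m/s and contact force between jar and the fingers below 0.1 N), for 0.2 s.
At the end, for the whole second after the job is handed in: The glue jar stands upright on the cork mat, its axis within 22 mm of the mat's centre, and the oblong weight lies flat on the tile, its centre within 15 mm of the tile's centre and its long side within about 11 degrees of the tile's long side (either way round); both at rest and let go (all of step 1 and horizontal distance between weight and tile below 0.015 m and angle between the x axis of weight and the x axis of panel, either way round below 0.19 rad and angle between weight's own z axis and vertical below 0.06 rad and z of weight in the frame of tile below 0.004 m and linear speed of weight below 0.02 m/s and contact force between weight and the fingers below 0.1 N); the robot touches nothing.
It fails at once if the glue jar is tipped by more than about 35 degrees (angle between jar's own z axis and vertical above 0.6 rad).
It fails at once if the weight is dropped or rammed onto the tile or panel (more than 60 N) (contact force between weight and panel above 60 N).
It fails at once if the round weight is moved by more than 30 mm (distance of round_weight from where it was at the start of the episode above 0.03 m).
It fails at once if the tin is moved by more than 30 mm (distance of tin from where it was at the start of the episode above 0.03 m).
It fails at once if the brush is moved by more than 30 mm (distance of brush from where it was at the start of the episode above 0.03 m).
It also fails if it takes over 58 s, if anything falls off the work surface, if the arm or the gripper's body presses on something with over 40 N, if the wrist force passes 120 N, or if a joint passes its speed limit or range.

## Working session

There is one attempt and no reset: what is moved stays moved. The work goes in short steps, Python scripts to look and compute and a tool call to move; the robot and the scene stay as the last step left them, time stands still between calls to the robot, and variables do not carry over. Pictures are saved under pics/ and viewed, and the job is handed in when it is done.

Besides the shell and the picture viewer there is one more tool, called as name(argument=value, ...) on one line, values as JSON. jog_arm: Moves the arm, as the interface text tells. Its arguments: {"type":"object","properties":{"series":{"type":"array","items":{"type":"array","items":{"type":"number"}}},"grip_force":{"type":"number"}},"required":["series"]}

```bash
mkdir -p pics; cat > h.py <<'E'
from rig import *
import numpy as np, cv2
def snap(n,f):
    c=camera(n); cv2.imwrite(f'pics/{f}.png',c['img'][:,:,::-1]); np.savez(f'pics/{f}.npz',**c); return c
def pts(c):
    d=np.asarray(c['depth'],float); K=np.array(c['camera_matrix']); R=cv2.Rodrigues(np.array(c['rvec'],float))[0]; t=np.array(c['tvec'],float).reshape(3)
    v,u=np.mgrid[:d.shape[0],:d.shape[1]]
    P=np.stack([(u-K[0,2])/K[0,0]*d,(v-K[1,2])/K[1,1]*d,d],-1)
    W=(P-t)@R
    W[d<=0]=np.nan
    return W
E
python3 - <<'E'
from h import *
print(get_obs())
for n in('scene','top','wrist'):
    c=snap(n,n+'0'); R=cv2.Rodrigues(np.array(c['rvec'],float))[0]; print(n,-R.T@np.array(c['tvec']).reshape(3),c['camera_matrix'])
E
```

```text
{'time': 0.0, 'q': array([-1.47850992e+00,  5.28503638e-01,  1.43390606e+00, -9.54856968e-07,
        1.18137404e+00, -1.78487345e-01]), 'joint_velocities': array([-0.00194267,  0.00110405,  0.00070526,  0.00139749, -0.00012273,
        0.00127143]), 'joint_torque': array([ 9.57114789e-04, -4.40029299e+01, -1.76596963e+01,  6.32543396e-02,
        5.80909266e-02, -1.62031561e-04]), 'position': array([ 0.16713327, -0.60140064,  0.1861475 ]), 'tool_rot': array([-0.56234051,  0.4284613 , -0.42741351,  0.56348182]), 'ft_force': array([-0.01265688, -0.15496548, -0.55530857]), 'moment': array([-0.03403731, -0.03610456, -0.02417014]), 'grip_width': 0.08694103516877914}
scene [0.974838   0.55718934 1.06285764] [[418.40404815   0.         319.89152624]
 [  0.         418.40404815 207.08302625]
 [  0.           0.           1.        ]]
top [ 0.42071473 -0.02538047  1.04297809] [[372.86492403   0.         321.17883421]
 [  0.         372.86492403 197.98382422]
 [  0.           0.           1.        ]]
wrist [ 0.24026526 -0.58106788  0.38380075] [[294.40744171   0.         321.7397685 ]
 [  0.         294.40744171 197.32737135]
 [  0.           0.           1.        ]]
```

```bash
ls -la . pics
```

```text
.:
total 16
drwxr-xr-x  3 agent agent 4096 Dec  6 15:28 .
drwxr-xr-x 23 root  root  4096 Dec  6 15:28 ..
-rw-r--r--  1 agent agent  480 Dec  6 15:28 h.py
drwxr-xr-x  2 agent agent 4096 Dec  6 15:28 pics

pics:
total 6152
drwxr-xr-x 2 agent agent    4096 Dec  6 15:28 .
drwxr-xr-x 3 agent agent    4096 Dec  6 15:28 ..
-rw-r--r-- 1 agent agent 1793360 Dec  6 15:28 scene0.npz
-rw-r--r-- 1 agent agent  324103 Dec  6 15:28 scene0.png
-rw-r--r-- 1 agent agent 1793360 Dec  6 15:28 top0.npz
-rw-r--r-- 1 agent agent  304892 Dec  6 15:28 top0.png
-rw-r--r-- 1 agent agent 1793360 Dec  6 15:28 wrist0.npz
-rw-r--r-- 1 agent agent  272681 Dec  6 15:28 wrist0.png
```

View pics/scene0.png

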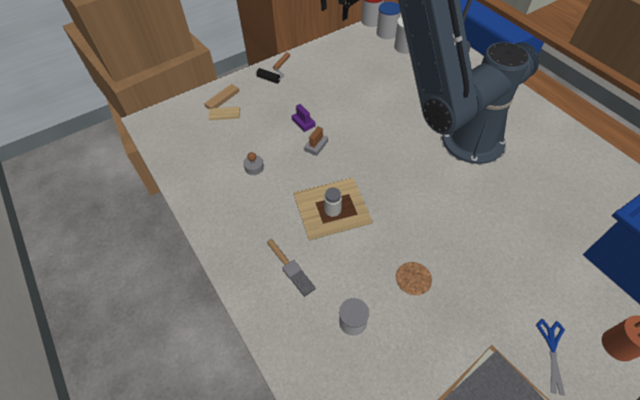

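View pics/top0.png

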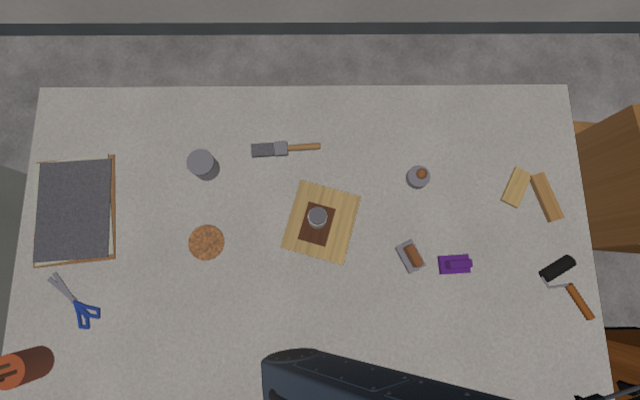

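```bash
python3 - <<'E'
from scipy.spatial.transform import Rotation as R
from h import *
print(R.from_quat(get_obs()['tool_rot']).as_matrix().round(3))
E
```

```text
[[ 0.268 -0.     0.964]
 [-0.964  0.002  0.268]
 [-0.002 -1.     0.   ]]
```

The top view shows the jar at (317,217) on the tile at about (317,225), and the cork mat at (206,243). There are two bar-shaped weights: grey steel with a wooden grip at (410,256), and an all-purple one at (455,264). The steel and wood one fits the description. The tin is at (201,163), the round weight at (418,177) and the brush at (285,148). I'll enlarge and measure next.

```bash
cat > m.py <<'E'
from h import *
def cl(f): 
    c=dict(np.load(f'pics/{f}.npz')); return c,pts(c)
if __name__=='__main__':
  for f in('top0','scene0'):
    c,W=cl(f); hsv=cv2.cvtColor(c['img'],cv2.COLOR_RGB2HSV)
    X,Y,Z=W[...,0],W[...,1],W[...,2]
    def near(x,y,r): return (np.hypot(X-x,Y-y)<r)
    tab=np.nanmedian(Z[near(.35,.05,.05)]); print(f,'table',tab)
    for name,p in dict(jar=(317,217),mat=(206,243),weight=(410,256),tin=(201,163),rw=(418,177),brush=(285,148)).items():
        Wt=cl('top0')[1][p[1],p[0]]
        m=near(Wt[0],Wt[1],.06 if name!='brush' else .12)
        zs=Z[m&(Z>.002 if name=='mat' else Z>.014)]
        mm=m&((Z>.0015) if name=='mat' else (Z>.014))
        hi=m&(Z>np.nanpercentile(zs,98)-.006)
        print(name,'pix',Wt.round(3),'zmax',np.nanpercentile(zs,[50,98]).round(4),'n',mm.sum(),'top c',np.nanmean(W[hi],0).round(4),'range x',np.nanpercentile(X[mm],[1,99]).round(3),'y',np.nanpercentile(Y[mm],[1,99]).round(3))
E
python3 m.py
python3 - <<'E'
import cv2
a=cv2.imread('pics/top0.png')[130:290,170:490]; cv2.imwrite('pics/c1.png',cv2.resize(a,None,fx=2.5,fy=2.5,interpolation=2))
E
```

```text
top0 table 0.0004923043532070444
jar pix [ 0.558 -0.03   0.093] zmax [0.091  0.0948] n 349 top c [ 0.564  -0.0305  0.0918] range x [0.527 0.586] y [-0.056 -0.006]
mat pix [0.501 0.278 0.003] zmax [0.0038 0.0077] n 1026 top c [0.5029 0.2775 0.0039] range x [0.449 0.554] y [0.226 0.33 ]
weight pix [ 0.457 -0.273  0.054] zmax [0.026 0.07 ] n 561 top c [ 0.4593 -0.2828  0.0677] range x [0.418 0.5  ] y [-0.317 -0.248]
tin pix [0.711 0.281 0.072] zmax [0.072  0.0759] n 744 top c [0.7159 0.2837 0.0727] range x [0.68 0.75] y [0.248 0.318]
rw pix [ 0.677 -0.315  0.031] zmax [0.0312 0.0706] n 419 top c [ 0.6812 -0.3172  0.0682] range x [0.651 0.712] y [-0.346 -0.287]
brush pix [0.768 0.059 0.022] zmax [0.0189 0.0234] n 673 top c [0.7712 0.0711 0.0199] range x [0.749 0.79 ] y [-0.038  0.156]
scene0 table -0.0007528974017182666
jar pix [ 0.558 -0.03   0.093] zmax [0.0734 0.0932] n 423 top c [ 0.565  -0.0255  0.0902] range x [0.544 0.59 ] y [-0.047  0.   ]
mat pix [0.501 0.278 0.003] zmax [0.0034 0.0066] n 652 top c [0.5053 0.2815 0.0028] range x [0.45  0.555] y [0.23 0.33]
weight pix [ 0.457 -0.273  0.054] zmax [0.032  0.0686] n 354 top c [ 0.4613 -0.2768  0.0658] range x [0.418 0.501] y [-0.294 -0.241]
tin pix [0.711 0.281 0.072] zmax [0.0708 0.0749] n 874 top c [0.7173 0.2889 0.0717] range x [0.683 0.753] y [0.255 0.324]
rw pix [ 0.677 -0.315  0.031] zmax [0.0293 0.0685] n 299 top c [ 0.6838 -0.3104  0.0664] range x [0.653 0.713] y [-0.34 -0.28]
brush pix [0.768 0.059 0.022] zmax [0.0175 0.0225] n 643 top c [0.773  0.0799 0.0187] range x [0.75  0.792] y [-0.033  0.161]
```

View pics/c1.png

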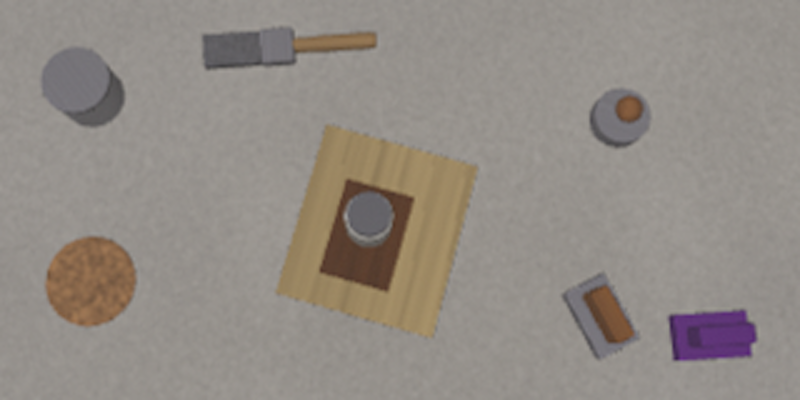

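The enlarged crop confirms it: grey block with a brown wooden grip at about (600,315) in the crop is the weight, and the purple one at (712,335) is the decoy. Next I'll fit the yaws.

```bash
cat > f.py <<'E'
from m import *
def rect(P,name,long='x'):
    r=cv2.minAreaRect((P*1000).astype(np.float32)); b=cv2.boxPoints(r)
    e1,e2=b[1]-b[0],b[2]-b[1]; e=e1 if np.linalg.norm(e1)>np.linalg.norm(e2) else e2
    print(name,'c',np.round(r[0],1),'size',np.round(r[1],1),'long yaw',round(np.degrees(np.arctan2(e[1],e[0]))%180,1),'n',len(P))
def big(mask):
    n,l,s,_=cv2.connectedComponentsWithStats(mask.astype(np.uint8)); 
    return l==1+np.argmax(s[1:,4])
def px2w(c,mask,z):
    K=np.array(c['camera_matrix']); R=cv2.Rodrigues(np.array(c['rvec'],float))[0]; t=np.array(c['tvec'],float).reshape(3)
    v,u=np.nonzero(mask); d=np.stack([(u-K[0,2])/K[0,0],(v-K[1,2])/K[1,1],1+0*u],-1)@R; o=-R.T@t
    return (o+d*((z-o[2])/d[:,2])[:,None])[:,:2]
def run(f,jar=(.562,-.028),wt=(.46,-.28)):
    c,W=cl(f); hsv=cv2.cvtColor(c['img'],cv2.COLOR_RGB2HSV).astype(int); X,Y,Z=W[...,0],W[...,1],W[...,2]; 
    n=np.hypot(X-.55,Y+.03)<.16
    sat=hsv[...,1]
    wood=(sat>60)&n&(Z<.03)
    rect(px2w(c,big(wood),.006),f+' panel')
    t=big((sat>60)&(hsv[...,2]<115)&n&(Z<.03)); rect(px2w(c,t,.009),f+' tile')
    w=np.hypot(X-wt[0],Y-wt[1])<.055
    z=W[w&(Z>.014)&(Z<.03)]; rect(z[:,:2],f+' wblock'); print(np.median(z[:,2]))
    z=W[w&(Z>.055)]; rect(z[:,:2],f+' wgrip'); print(np.median(z[:,2]))
    mt=big((sat>60)&(np.hypot(X-.503,Y-.28)<.08)); p=px2w(c,mt,.003); print('mat',cv2.minEnclosingCircle((p*1000).astype(np.float32)),p.mean(0))
    j=np.hypot(X-jar[0],Y-jar[1])<.06
    p=W[j&(Z>.083)]; print('jar lid',cv2.minEnclosingCircle((p[:,:2]*1000).astype(np.float32)),p.mean(0))
if __name__=='__main__':
    import sys
    for f in sys.argv[1:]: run(f)
E
python3 f.py top0 scene0
```

```text
top0 panel c [558.2 -40.4] size [179.  198.8] long yaw 163.4 n 4138
top0 tile c [551.9 -27.8] size [ 78.3 109.4] long yaw 163.5 n 722
top0 wblock c [ 459.2 -283.1] size [80.4 50.3] long yaw 26.3 n 300
0.022571351789024356
top0 wgrip c [ 459.7 -282.9] size [59.2 22. ] long yaw 26.1 n 209
0.06759168224253838
mat ((504.145263671875, 278.3648376464844), 49.186248779296875) [0.50384415 0.27848968]
jar lid ((564.251708984375, -30.952335357666016), 22.981088638305664) [ 0.56391653 -0.03057658  0.09169322]
scene0 panel c [558.9 -35.9] size [179.7 198.8] long yaw 163.4 n 2692
scene0 tile c [552.  -23.8] size [ 79.1 109.4] long yaw 163.0 n 470
scene0 wblock c [ 461.1 -276.1] size [82.1 50.2] long yaw 24.7 n 171
0.020611712724475994
scene0 wgrip c [ 459.7 -277.6] size [62.2 22. ] long yaw 25.8 n 107
0.06421203565849636
mat ((504.65087890625, 282.0148620605469), 49.098655700683594) [0.50504804 0.28275368]
jar lid ((565.4015502929688, -26.16843032836914), 23.763887405395508) [ 0.56563122 -0.02470765  0.08953882]
```

```bash
cat > g.py <<'E'
from h import *
from scipy.spatial.transform import Rotation as R
def go(x,y,z,yaw=None):
    o=get_obs(); M=R.from_quat(o['tool_rot']).as_matrix(); d=M.T@(np.array([x,y,z])-o['position'])*1000
    a=np.degrees(np.arctan2(M[1,0],M[0,0]))
    print('shift',d.round(1),'pos',o['position'].round(4),'yawx',a.round(2),'tilt',M[:,1].round(3), '' if yaw is None else ('turn y',-np.radians((yaw-a+180)%360-180).round(4)),'t',o['time'],'F',o['ft_force'].round(1),'w',o['grip_width'])
E
python3 -c "
from g import *
go(.53,-.035,.22)"
```

```text
shift [-448.9  -32.7  501.2] pos [ 0.1671 -0.6016  0.1864] yawx -74.48 tilt [-0.     0.002 -1.   ]  t 0.15 F [-0.4 -0.1  0.6] w 0.08688342689249304
```

jog_arm(series=[[-37,-8,42,0,0,0,-1],[-75,-16,84,0,0,0,-1],[-112,-24,125,0,0,0,-1],[-150,-33,167,0,0,0,-1],[-187,-33,209,0,0,0,-1],[-225,-33,251,0,0,0,-1],[-262,-33,292,0,0,0,-1],[-300,-33,334,0,0,0,-1],[-337,-33,376,0,0,0,-1],[-375,-33,418,0,0,0,-1],[-412,-33,460,0,0,0,-1],[-449,-33,501,0,0,0,-1],[-449,-33,501,0,0,0,-1],[-449,-33,501,0,0,0,-1],[-449,-33,501,0,0,0,-1]])

```text
time: 2.02
position: [0.5291, -0.0366, 0.22]
tool_rot: [0.563, -0.429, 0.428, -0.562]
ft_force: [0.6, -0.3, -0.3]
grip_width: 0.087
```

```bash
cat > w.py <<'E'
from g import *
E
python3 - <<'E'
from g import *
go(.565,-.0285,.036)
c=snap('wrist','w1'); W=pts(c)
P=W[(W[...,2]>.083)&(W[...,2]<.1)&(np.hypot(W[...,0]-.565,W[...,1]+.028)<.05)]
print(cv2.minEnclosingCircle((P[:,:2]*1000).astype(np.float32)),P.mean(0),len(P))
E
```

```text
shift [  1.8 184.   36.9] pos [ 0.5291 -0.0366  0.22  ] yawx -74.58 tilt [-0.001 -0.    -1.   ]  t 2.025 F [ 0.6 -0.3 -0.3] w 0.08699757919164845
((561.9038696289062, -28.410140991210938), 22.887422561645508) [ 0.56229068 -0.02811427  0.09094481] 1329
```

View pics/w1.png

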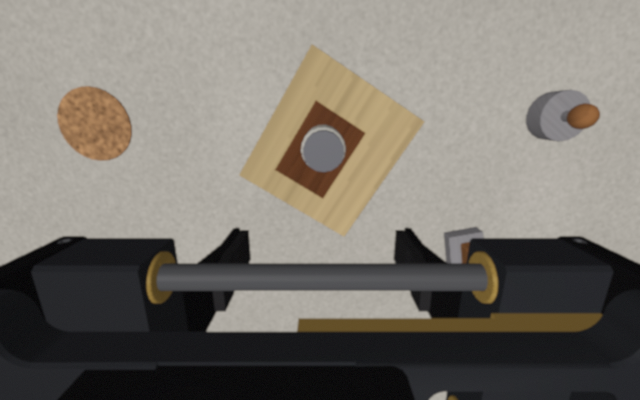

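The wrist view shows the jar lid at (322,148) centred between the jaws, the tile under it, and the mat at (94,123). I'll fit the tile and mat from this view too.

```bash
sed -i 's/^    z=W\[w/    if f[0]!="w": z=W[w/; s/; rect(z\[:,:2\],f+. wblock.).*/; rect(z[:,:2],f+" wblock")/' f.py; sed -i 's/f+. wgrip.); print.*/f+" wgrip")/' f.py; python3 f.py w1; python3 -c "
from g import *
go(.5640,-.0285,.038)"
```

```text
w1 panel c [557.4 -38.9] size [178.4 198.5] long yaw 163.5 n 16873
w1 tile c [550.5 -26.5] size [ 76.9 107.7] long yaw 163.4 n 2663
mat ((503.200927734375, 279.4145202636719), 49.58607482910156) [0.50463795 0.27980546]
jar lid ((561.9733276367188, -28.010929107666016), 59.997562408447266) [ 0.55331913 -0.03069864  0.34835254]
shift [  1.3 182.1  35.8] pos [ 0.5292 -0.0367  0.2201] yawx -74.6 tilt [-0.001 -0.    -1.   ]  t 2.075 F [ 0.8 -0.5 -0.5] w 0.08708080309002289
```

jog_arm(series=[[1,0,35,0,0,0,-1],[1,50,35,0,0,0,-1],[1,90,35,0,0,0,-1],[1,120,35,0,0,0,-1],[1,150,35,0,0,0,-1],[1,170,35,0,0,0,-1],[1,182,35,0,0,0,-1],[1,182,35,0,0,0,-1],[1,182,35,0,0,0,1],[1,182,35,0,0,0,1],[1,182,35,0,0,0,1],[1,182,35,0,0,0,1],[1,182,35,0,0,0,1],[1,182,35,0,0,0,1]], grip_force=25)

```text
time: 3.82
position: [0.5646, -0.0279, 0.0388]
tool_rot: [-0.563, 0.427, -0.429, 0.563]
ft_force: [-0.3, -2.1, 3.3]
grip_width: 0.0451
```

```bash
python3 -c "
from g import *
go(.504,.280,.1)
snap('wrist','w2')"
```

```text
shift [-312.8  -61.7   24.1] pos [ 0.5646 -0.0279  0.0388] yawx -74.46 tilt [ 0.002 -0.001 -1.   ]  t 3.825 F [-0.3 -2.1  3.3] w 0.04511163240339628
```

View pics/w2.png

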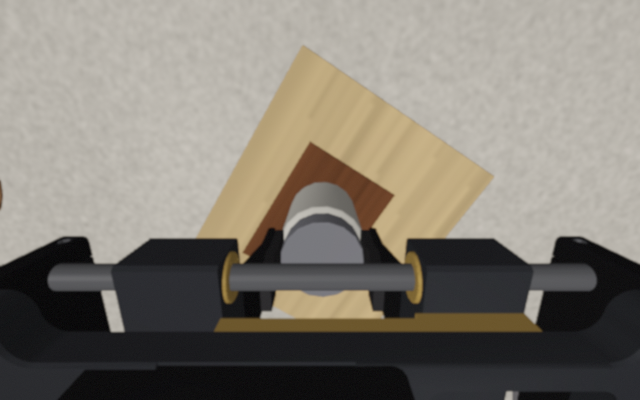

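```bash
python3 - <<'E'
from g import *
c=snap('scene','s3'); W=pts(c)
cv2.imwrite('pics/s3c.png',cv2.resize(c['img'][130:260,260:420,::-1],None,fx=4,fy=4,interpolation=2))
for n,c in(('wrist',dict(np.load('pics/w2.npz'))),):
    W=pts(c); s=c['img'].astype(int); 
    m=np.zeros(s.shape[:2],bool); m[228:262,285:360]=1
    P=W[m&(W[...,2]<.12)]; print(len(P),np.percentile(P,[2,50,98],axis=0).round(4))
    for v in (190,200,210,218,225,235,250,260): 
        print(v,[W[v,u].round(4).tolist() for u in (295,322,350)])
print(get_obs()['grip_width'])
E
```

```text
2540 [[ 0.5591 -0.0459  0.0746]
 [ 0.5712 -0.0256  0.0909]
 [ 0.582  -0.0064  0.0922]]
190 [[0.5741, -0.0026, 0.0083], [0.5865, -0.0215, 0.0345], [0.586, -0.045, 0.0088]]
200 [[0.5727, -0.0049, 0.0297], [0.5864, -0.0215, 0.0589], [0.5806, -0.0457, 0.0184]]
210 [[0.5758, -0.0068, 0.0601], [0.5851, -0.0218, 0.0746], [0.5844, -0.0407, 0.0576]]
218 [[0.5759, -0.008, 0.0739], [0.5838, -0.0221, 0.0845], [0.5845, -0.039, 0.0739]]
225 [[0.5743, -0.0089, 0.0807], [0.5823, -0.0225, 0.091], [0.5815, -0.0396, 0.0773]]
235 [[0.573, -0.0102, 0.0911], [0.5767, -0.0241, 0.0907], [0.581, -0.0384, 0.0913]]
250 [[0.5645, -0.0123, 0.0911], [0.5687, -0.0264, 0.0916], [0.5722, -0.0412, 0.0904]]
260 [[0.5582, -0.0138, 0.0903], [0.5628, -0.028, 0.0915], [0.5668, -0.0428, 0.0912]]
0.04511203180604557
```

View pics/s3c.png

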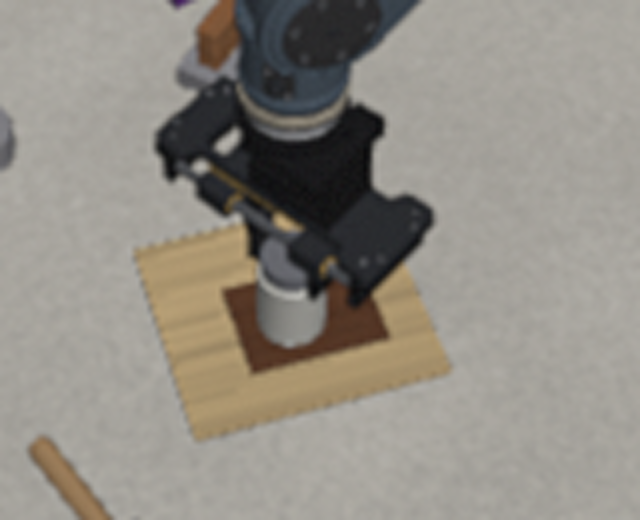

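The jar is upright, but the opening reads 45 mm for a 52 mm jar. I'll lift it a little and check the hold.

jog_arm(series=[[0,-3,0,0,0,0,1],[0,-8,0,0,0,0,1],[0,-15,0,0,0,0,1],[0,-22,0,0,0,0,1],[0,-30,0,0,0,0,1],[0,-30,0,0,0,0,1]])

```text
time: 4.68
position: [0.5646, -0.0273, 0.0691]
tool_rot: [-0.563, 0.427, -0.429, 0.563]
ft_force: [0.5, 0.4, -0.6]
grip_width: 0.0453
```

```bash
python3 - <<'E'
from g import *
go(.504,.280,.1)
c=snap('scene','s4')
cv2.imwrite('pics/s4c.png',cv2.resize(c['img'][130:260,260:420,::-1],None,fx=4,fy=4,interpolation=2))
c=snap('wrist','w4')
W=pts(c)
for v in (190,200,210,218,225,235,250,260): 
        print(v,[W[v,u].round(4).tolist() for u in (295,322,350)])
E
```

```text
shift [-312.2  -31.2   23.9] pos [ 0.5646 -0.0273  0.0691] yawx -74.48 tilt [ 0.002 -0.    -1.   ]  t 4.675 F [ 0.5  0.4 -0.6] w 0.04531579434696179
190 [[0.5656, -0.0014, 0.0093], [0.5862, -0.0208, 0.0649], [0.5786, -0.0494, 0.0081]]
200 [[0.572, -0.0042, 0.0589], [0.5863, -0.0208, 0.0899], [0.5799, -0.0451, 0.0477]]
210 [[0.5756, -0.0061, 0.0908], [0.5845, -0.0212, 0.1041], [0.5841, -0.0399, 0.0882]]
218 [[0.5754, -0.0073, 0.1038], [0.5835, -0.0215, 0.1148], [0.5838, -0.0386, 0.1029]]
225 [[0.5735, -0.0083, 0.1095], [0.5817, -0.022, 0.1203], [0.5809, -0.0391, 0.1068]]
235 [[0.5729, -0.0096, 0.1216], [0.5763, -0.0235, 0.1206], [0.5805, -0.0378, 0.1212]]
250 [[0.5638, -0.0117, 0.1205], [0.568, -0.0258, 0.121], [0.5718, -0.0406, 0.1204]]
260 [[0.5579, -0.0132, 0.1203], [0.5622, -0.0274, 0.121], [0.5666, -0.0421, 0.1216]]
```

View pics/s4c.png

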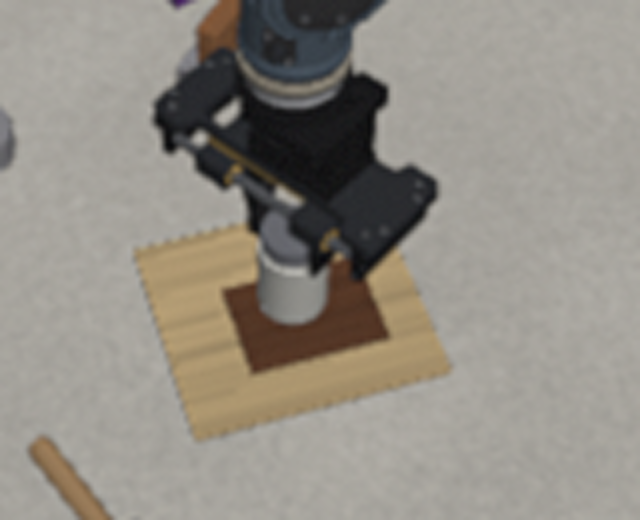

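View pics/w4.png

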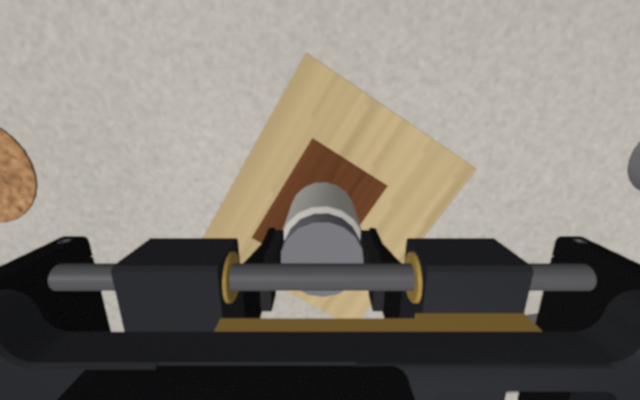

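The jar came up 30 mm with the gripper and is still upright. The tile below it is clear. I'll carry it to the mat now.

```bash
python3 -c "
from g import *
go(.506,.2805,.0335)"
```

```text
shift [-311.9   34.8   26.5] pos [ 0.5639 -0.0271  0.0683] yawx -74.48 tilt [ 0. -0. -1.]  t 4.775 F [ 0.  -0.9 -1.6] w 0.045288634540430306
```

jog_arm(series=[[-8,-5,1,0,0,0,1],[-25,-10,2,0,0,0,1],[-50,-15,4,0,0,0,1],[-80,-15,7,0,0,0,1],[-115,-15,10,0,0,0,1],[-150,-15,13,0,0,0,1],[-185,-15,16,0,0,0,1],[-220,-15,19,0,0,0,1],[-252,-15,21,0,0,0,1],[-280,-12,24,0,0,0,1],[-300,-8,25,0,0,0,1],[-312,-4,26,0,0,0,1],[-312,4,26,0,0,0,1],[-312,12,26,0,0,0,1],[-312,20,26,0,0,0,1],[-312,26,26,0,0,0,1],[-312,26,26,0,0,0,1]])

```text
time: 6.9
position: [0.5051, 0.2799, 0.0415]
tool_rot: [0.563, -0.428, 0.428, -0.562]
ft_force: [-0.1, 0.3, -2.2]
grip_width: 0.0454
```

```bash
python3 - <<'E'
from g import *
go(.506,.2805,.0335)
c=snap('scene','s5')
cv2.imwrite('pics/s5c.png',cv2.resize(c['img'][200:330,340:500,::-1],None,fx=4,fy=4,interpolation=2))
c=snap('wrist','w5')
W=pts(c)
for v in (190,200,210): 
        print(v,[W[v,u].round(4).tolist() for u in (295,322,350)])
E
```

```text
shift [-0.3  8.   1. ] pos [0.5051 0.2799 0.0415] yawx -74.52 tilt [-0.001 -0.    -1.   ]  t 6.9 F [-0.1  0.3 -2.2] w 0.04536902909228355
190 [[0.5125, 0.3056, 0.003], [0.5273, 0.2864, 0.0377], [0.5247, 0.2615, 0.0029]]
200 [[0.5135, 0.3031, 0.0328], [0.5277, 0.2866, 0.0637], [0.5211, 0.2622, 0.0208]]
210 [[0.517, 0.3012, 0.0642], [0.5255, 0.286, 0.0763], [0.5252, 0.2672, 0.0605]]
```

View pics/s5c.png

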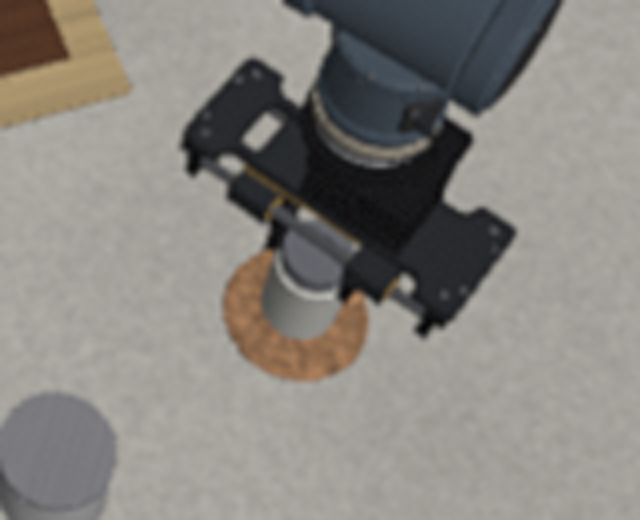

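View pics/w5.png

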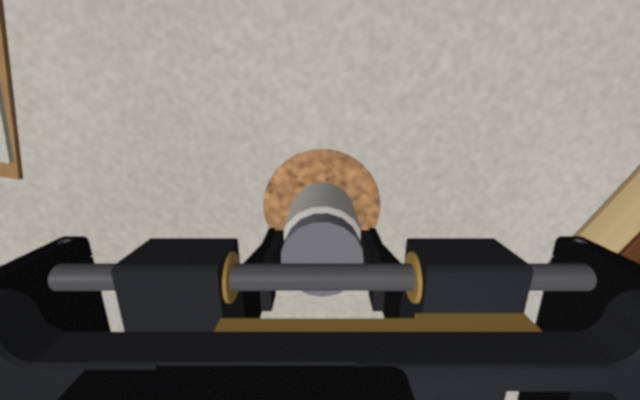

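The mat is centred under the jar, at about (322,195). I'll lower 8 mm, let go and rise.

jog_arm(series=[[0,3,0,0,0,0,1],[0,6,0,0,0,0,1],[0,8,0,0,0,0,1],[0,8,0,0,0,0,1]])

```text
time: 7.5
position: [0.5053, 0.2804, 0.0339]
tool_rot: [0.563, -0.428, 0.428, -0.563]
ft_force: [-1.6, -0.0, -0.8]
grip_width: 0.0454
```

```bash
python3 -c "
from g import *
go(.506,.2805,.0335)"
```

```text
shift [0.1 0.4 0.7] pos [0.5053 0.2804 0.0339] yawx -74.48 tilt [-0. -0. -1.]  t 7.5 F [-1.6 -0.  -0.8] w 0.04535526808183308
```

jog_arm(series=[[0,1,0,0,0,0,1],[0,1,0,0,0,0,0.2],[0,1,0,0,0,0,-1],[0,1,0,0,0,0,-1],[0,1,0,0,0,0,-1],[0,1,0,0,0,0,-1],[0,1,0,0,0,0,-1],[0,-10,0,0,0,0,-1],[0,-40,0,0,0,0,-1],[0,-80,0,0,0,0,-1],[0,-120,0,0,0,0,-1],[0,-160,0,0,0,0,-1],[0,-160,0,0,0,0,-1]])

```text
time: 9.12
position: [0.5081, 0.2814, 0.1987]
tool_rot: [-0.56, 0.426, -0.43, 0.566]
ft_force: [-0.1, -0.3, -0.3]
grip_width: 0.0866
```

```bash
python3 - <<'E'
from g import *
go(.40,-.22,.22,-64)
for f in('scene','top','wrist'):
    c=snap(f,f+'6'); W=pts(c); X,Y,Z=W[...,0],W[...,1],W[...,2]
    P=W[(np.hypot(X-.504,Y-.28)<.045)&(Z>.079)&(Z<.1)]; print(f,P.mean(0),len(P), cv2.minEnclosingCircle((P[:,:2]*1000).astype(np.float32)))
E
```

```text
shift [ 454.2  -23.7 -238.2] pos [0.5081 0.2814 0.1987] yawx -74.48 tilt [ 0.009  0.003 -1.   ] ('turn y', np.float64(-0.1828)) t 9.125 F [-0.1 -0.3 -0.3] w 0.08664774956275866
scene [0.50596602 0.28226841 0.08401494] 236 ((505.744873046875, 280.8309631347656), 23.963590621948242)
top [0.4971793  0.27403348 0.08532119] 161 ((505.1646423339844, 277.3982849121094), 23.478981018066406)
wrist [0.50331482 0.28041518 0.08489567] 1371 ((502.5834045410156, 280.0915222167969), 22.879358291625977)
```

View pics/wrist6.png

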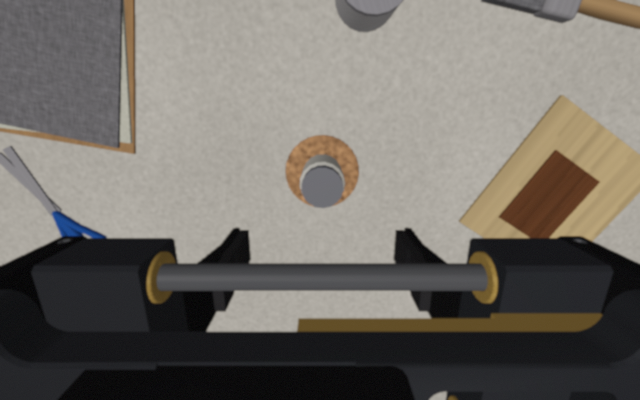

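View pics/scene6.png

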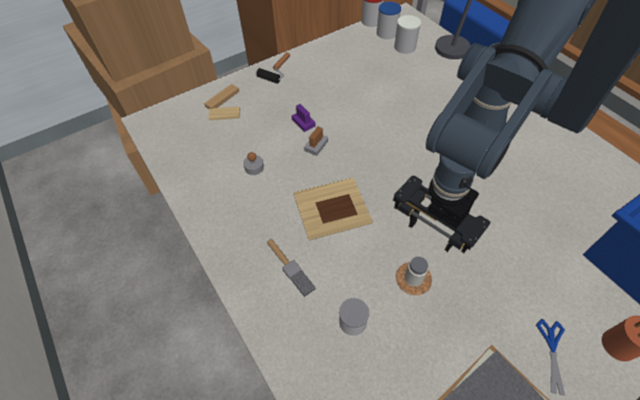

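The jar stands on the mat at about (504.5, 280) mm, with the mat centre at (504, 280) mm. Next is the weight. I'll measure the now uncovered tile as I go.

```bash
python3 f.py scene6 top6 wrist6 2>&1 | grep -v "jar\|mat" ; python3 -c "
from g import *
go(.43,-.265,.22,-64)"
```

```text
f.py:25: RuntimeWarning: Mean of empty slice.
  ret = um.true_divide(
scene6 panel c [559.  -35.9] size [179.7 198.9] long yaw 163.4 n 3149
scene6 tile c [552.  -24.1] size [ 78.9 108.5] long yaw 163.3 n 755
scene6 wblock c [ 460.9 -277.1] size [82.4 50.1] long yaw 27.0 n 172
scene6 wgrip c [ 460.1 -277. ] size [58.1 22.5] long yaw 25.1 n 110
top6 panel c [558.1 -40.4] size [179.  198.6] long yaw 163.4 n 4488
top6 tile c [551.8 -27.9] size [ 77.1 107.1] long yaw 163.4 n 1060
top6 wblock c [ 459.4 -283.1] size [80.  50.6] long yaw 25.8 n 303
top6 wgrip c [ 459.6 -282.8] size [59.2 22.2] long yaw 26.8 n 209
wrist6 panel c [557.8 -37.2] size [181.3 198.8] long yaw 163.6 n 15795
wrist6 tile c [550.7 -25. ] size [ 80. 109.] long yaw 163.4 n 4415
shift [ 505.3  -25.9 -217.7] pos [0.5045 0.2802 0.1937] yawx -74.48 tilt [-0.001 -0.    -1.   ] ('turn y', np.float64(-0.1829)) t 9.275 F [ 0.2 -0.   0.4] w 0.08700039416604001
```

jog_arm(series=[[35,-26,-15,0,0,0,-1],[80,-26,-35,0,-0.05,0,-1],[130,-26,-56,0,-0.1,0,-1],[180,-26,-78,0,-0.15,0,-1],[230,-26,-99,0,-0.183,0,-1],[280,-26,-121,0,-0.183,0,-1],[330,-26,-142,0,-0.183,0,-1],[380,-26,-164,0,-0.183,0,-1],[425,-26,-183,0,-0.183,0,-1],[465,-26,-200,0,-0.183,0,-1],[490,-26,-211,0,-0.183,0,-1],[505,-26,-218,0,-0.183,0,-1],[505,-26,-218,0,-0.183,0,-1],[505,-26,-218,0,-0.183,0,-1]])

```text
time: 11.02
position: [0.4302, -0.2631, 0.2197]
tool_rot: [-0.6, 0.375, -0.374, 0.6]
ft_force: [-0.0, 0.3, -0.4]
grip_width: 0.087
```

```bash
python3 - <<'E'
from f import *
import g
g.go(.46,-.28,.029,-64)
c=snap('wrist','w7'); W=pts(c); X,Y,Z=W[...,0],W[...,1],W[...,2]
w=np.hypot(X-.46,Y+.28)<.06
z=W[w&(Z>.014)&(Z<.03)]; rect(z[:,:2],'block')
z=W[w&(Z>.06)&(Z<.075)]; rect(z[:,:2],'grip'); print(np.median(z[:,2]))
E
```

```text
shift [ 28.7 190.6  19.4] pos [ 0.4302 -0.2631  0.2197] yawx -63.96 tilt [-0.001  0.002 -1.   ] ('turn y', np.float64(0.0008)) t 11.025 F [-0.   0.3 -0.4] w 0.08698202439327656
block c [ 457.4 -281.1] size [78.5 49.4] long yaw 26.3 n 1236
grip c [ 457.3 -281. ] size [59.5 22. ] long yaw 25.7 n 875
0.06666237120897496
```

View pics/w7.png

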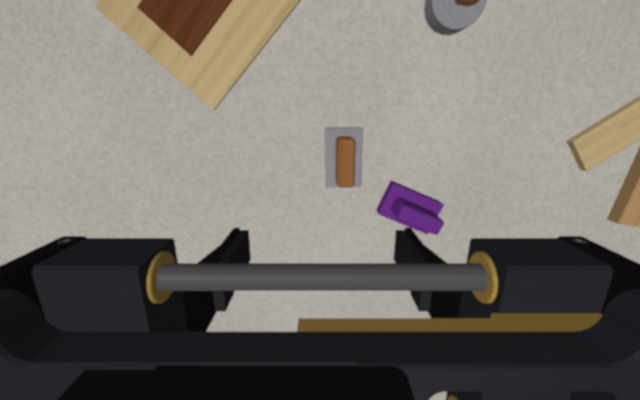

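The weight is at (344,157) with its grip running along the image's vertical, so it is square to the jaws. The purple decoy is close by at (410,208). I'll go down with the fingers half open to clear it.

jog_arm(series=[[28,0,18,0,0,0,0],[28,50,18,0,0,0,0],[28,90,18,0,0,0,0],[28,120,18,0,0,0,0],[28,120,18,0,0,0,0]])

```text
time: 11.7
position: [0.4576, -0.2792, 0.0983]
tool_rot: [-0.599, 0.376, -0.372, 0.6]
ft_force: [0.0, 0.4, 0.1]
grip_width: 0.047
```

```bash
python3 -c "
from g import *
go(.4585,-.281,.029,-64)
snap('wrist','w8')"
```

```text
shift [ 2.4 69.3  0.1] pos [ 0.4576 -0.2792  0.0983] yawx -63.91 tilt [-0.004  0.004 -1.   ] ('turn y', np.float64(0.0015)) t 11.7 F [0.  0.4 0.1] w 0.04699971588452926
```

View pics/w8.png

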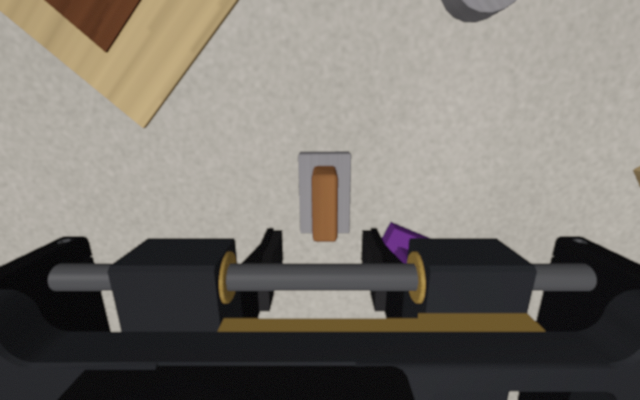

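jog_arm(series=[[2,25,0,0,0,0,0],[2,45,0,0,0,0,0],[2,60,0,0,0,0,0],[2,69,0,0,0,0,0],[2,69,0,0,0,0,0],[2,69,0,0,0,0,1],[2,69,0,0,0,0,1],[2,69,0,0,0,0,1],[2,69,0,0,0,0,1],[2,69,0,0,0,0,1],[2,69,0,0,0,0,1]], grip_force=45)

```text
time: 13.12
position: [0.4603, -0.2841, 0.032]
tool_rot: [0.6, -0.374, 0.375, -0.599]
ft_force: [-0.3, 0.7, 6.1]
grip_width: 0.0012
```

jog_arm(series=[[0,-5,0,0,0,0,1],[0,-15,0,0,0,0,1],[0,-28,0,0,0,0,1],[0,-40,0,0,0,0,1],[0,-40,0,0,0,0,1],[0,-40,0,0,0,0,1]])

```text
time: 13.88
position: [0.4597, -0.2834, 0.0712]
tool_rot: [0.6, -0.375, 0.375, -0.6]
ft_force: [0.8, -0.4, 0.2]
grip_width: 0.0007
```

```bash
python3 - <<'E'
from f import *
import g
g.go(.552,-.026,.1,-106.6)
c=snap('wrist','w9'); W=pts(c); X,Y,Z=W[...,0],W[...,1],W[...,2]
w=np.hypot(X-.46,Y+.28)<.06
z=W[w&(Z>.04)&(Z<.075)]; rect(z[:,:2],'block'); print(np.percentile(z[:,2],[5,50,95]))
z=W[w&(Z>.095)&(Z<.115)]; rect(z[:,:2],'grip'); print(np.median(z[:,2]))
c=snap('scene','s9')
cv2.imwrite('pics/s9c.png',cv2.resize(c['img'][60:190,240:400,::-1],None,fx=4,fy=4,interpolation=2))
E
```

```text
shift [-190.9  -28.8  195.8] pos [ 0.4597 -0.2834  0.0712] yawx -64.0 tilt [ 0. -0. -1.] ('turn y', np.float64(0.7435)) t 13.875 F [ 0.8 -0.4  0.2] w 0.0007414058189776558
block c [ 464.3 -277.2] size [43.8 21.6] long yaw 25.6 n 1587
[0.05167699 0.06646071 0.0677615 ]
grip c [ 468.  -278.7] size [ 2.8 18.1] long yaw 116.3 n 180
0.11090648983908381
```

View pics/w9.png

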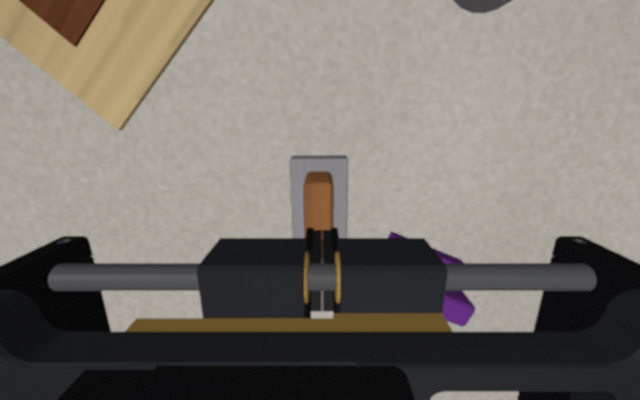

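View pics/s9c.png

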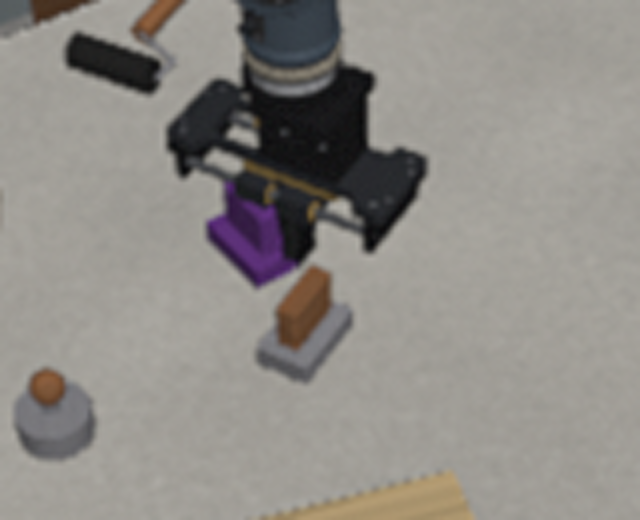

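The fingers shut on nothing (opening 0.7 mm) and the weight stayed on the table. I'll check where the finger tips and the weight really are.

```bash
python3 - <<'E'
from f import *
for f in('s9','w9'):
    c=dict(np.load(f'pics/{f}.npz')); W=pts(c); X,Y,Z=W[...,0],W[...,1],W[...,2]
    w=np.hypot(X-.46,Y+.28)<.08
    z=W[w&(Z>.014)&(Z<.03)]; rect(z[:,:2],f+'block')
    z=W[w&(Z>.058)&(Z<.07)]; rect(z[:,:2],f+'grip'); print(np.median(z[:,2]))
    dark=c['img'].max(-1)<60
    for a,b in((.066,.075),(.075,.085),(.085,.1),(.1,.12)):
        p=W[w&dark&(Z>a)&(Z<b)]
        if len(p): print(a,b,len(p),np.percentile(p,[3,50,97],axis=0).round(3).tolist())
c=dict(np.load('pics/s9.npz'));W=pts(c)
for p in [(314,121),(314,118),(312,112),(310,122),(318,118)]: print(p,W[p[1],p[0]].round(3))
W=pts(dict(np.load('pics/w9.npz')))
for p in [(316,235),(330,235),(310,250),(322,290),(322,315)]: print(p,W[p[1],p[0]].round(3))
E
```

```text
s9block c [ 467.6 -300.1] size [ 87.1 105.4] long yaw 108.1 n 177
s9grip c [ 459.8 -277.3] size [59.2 21.2] long yaw 24.1 n 97
0.06479868986465356
0.1 0.12 18 [[0.45, -0.28, 0.111], [0.468, -0.275, 0.115], [0.473, -0.269, 0.119]]
w9block c [ 469.7 -300.2] size [74.2 96.6] long yaw 115.1 n 2632
w9grip c [ 464.4 -277.2] size [43.7 21.4] long yaw 26.3 n 1453
0.0665397119521124
0.1 0.12 247 [[0.465, -0.286, 0.108], [0.468, -0.28, 0.114], [0.472, -0.271, 0.12]]
(314, 121) [ 0.466 -0.273  0.125]
(314, 118) [ 0.467 -0.27   0.141]
(312, 112) [ 0.487 -0.248  0.193]
(310, 122) [ 0.475 -0.283  0.118]
(318, 118) [ 0.446 -0.28   0.121]
(316, 235) [ 0.466 -0.276  0.115]
(330, 235) [ 0.47  -0.283  0.115]
(310, 250) [ 0.466 -0.273  0.135]
(322, 290) [ 0.483 -0.272  0.193]
(322, 315) [ 0.339 -0.342 -0.001]
```

The weight has not moved. The real finger tips sit about 35-37 mm higher than the reported TCP. Three things point to this:
- Depth puts the tips at about 0.108 with TCP z at 0.071.
- The tips pressed on the bar top (0.067) at TCP 0.032 with 6 N.
- The jar was held at 45 mm, which matches its 46 mm lid.

I'll allow for this offset and descend in stages, watching the force.

jog_arm(series=[[-2,0,0,0,0,0,0],[-2,0,0,0,0,0,0],[-2,0,0,0,0,0,0],[-2,0,0,0,0,0,0],[-2,10,0,0,0,0,0],[-2,20,0,0,0,0,0],[-2,20,0,0,0,0,0]])

```text
time: 14.85
position: [0.4581, -0.281, 0.0498]
tool_rot: [-0.599, 0.376, -0.374, 0.6]
ft_force: [1.2, 0.0, 0.5]
grip_width: 0.0434
```

```bash
python3 - <<'E'
from g import *
go(.459,-.281,-.005,-64)
c=snap('wrist','w10'); W=pts(c)
dark=c['img'].max(-1)<60
for s in (slice(250,290),slice(355,395)):
    m=np.zeros_like(dark); m[225:330,s]=1
    p=W[m&dark]; p=p[p[:,2]<.16]; print(np.percentile(p,[1,5,50],axis=0).round(3).tolist(),len(p))
E
```

```text
shift [ 0.6 54.8  0.9] pos [ 0.4581 -0.281   0.0498] yawx -64.0 tilt [-0.002  0.002 -1.   ] ('turn y', np.float64(-0.0001)) t 14.85 F [1.2 0.  0.5] w 0.04341653218335448
[[0.439, -0.264, 0.089], [0.441, -0.263, 0.093], [0.454, -0.256, 0.123]] 1394
[[0.461, -0.308, 0.088], [0.463, -0.306, 0.093], [0.476, -0.301, 0.124]] 1405
```

View pics/w10.png

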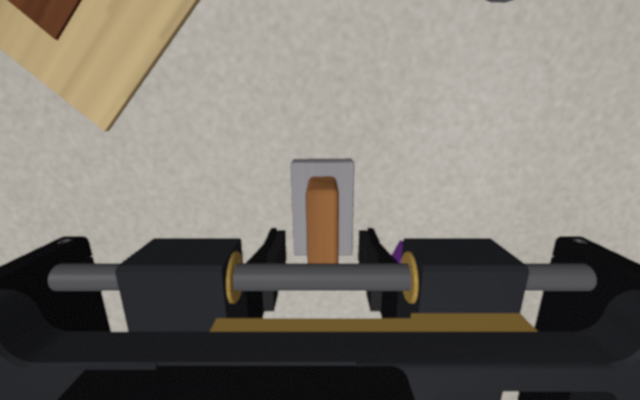

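The bar is at (322,220), centred between the jaws. The finger tips measure about 0.087 at TCP z 0.050, which agrees with the offset.

jog_arm(series=[[0,12,0,0,0,0,0],[0,26,0,0,0,0,0],[0,38,0,0,0,0,0],[0,47,0,0,0,0,0],[0,54,0,0,0,0,0],[0,54,0,0,0,0,0],[0,54,0,0,0,0,1],[0,54,0,0,0,0,1],[0,54,0,0,0,0,1],[0,54,0,0,0,0,1],[0,54,0,0,0,0,1]])

```text
time: 16.27
position: [0.4588, -0.2814, -0.0025]
tool_rot: [-0.6, 0.375, -0.375, 0.6]
ft_force: [-0.9, 2.5, 4.1]
grip_width: 0.0216
```

```bash
python3 - <<'E'
from g import *
go(.459,-.281,-.005,-64)
E
```

```text
shift [-0.2  2.5  0.4] pos [ 0.4588 -0.2814 -0.0025] yawx -64.0 tilt [-0.  0. -1.] ('turn y', np.float64(-0.0)) t 16.275 F [-0.9  2.5  4.1] w 0.02159172006639692
```

jog_arm(series=[[0,-4,0,0,0,0,1],[0,-12,0,0,0,0,1],[0,-24,0,0,0,0,1],[0,-36,0,0,0,0,1],[0,-48,0,0,0,0,1],[0,-55,0,0,0,0,1],[0,-55,0,0,0,0,1]])

```text
time: 17.15
position: [0.4593, -0.2821, 0.053]
tool_rot: [0.6, -0.374, 0.375, -0.6]
ft_force: [-0.9, -0.2, -6.9]
grip_width: 0.022
```

```bash
python3 - <<'E'
from f import *
import g
g.go(.5515,-.026,.055,-106.6)
c=snap('wrist','w11'); W=pts(c); X,Y,Z=W[...,0],W[...,1],W[...,2]
w=np.hypot(X-.46,Y+.28)<.07
sat=cv2.cvtColor(c['img'],cv2.COLOR_RGB2HSV)[...,1]
z=W[w&(Z>.065)&(Z<.085)&(c['img'].max(-1)>80)]; rect(z[:,:2],'block'); print(np.percentile(z[:,2],[5,50,95]))
c=snap('scene','s11')
cv2.imwrite('pics/s11c.png',cv2.resize(c['img'][60:190,240:400,::-1],None,fx=4,fy=4,interpolation=2))
E
```

```text
shift [-189.8   -2.2  195.1] pos [ 0.4593 -0.2821  0.053 ] yawx -64.0 tilt [ 0.001 -0.001 -1.   ] ('turn y', np.float64(0.7435)) t 17.15 F [-0.9 -0.2 -6.9] w 0.02197262412841448
block c [ 458.1 -281.8] size [79.4 50.1] long yaw 26.3 n 3234
[0.07136339 0.07727239 0.07850534]
```

View pics/w11.png

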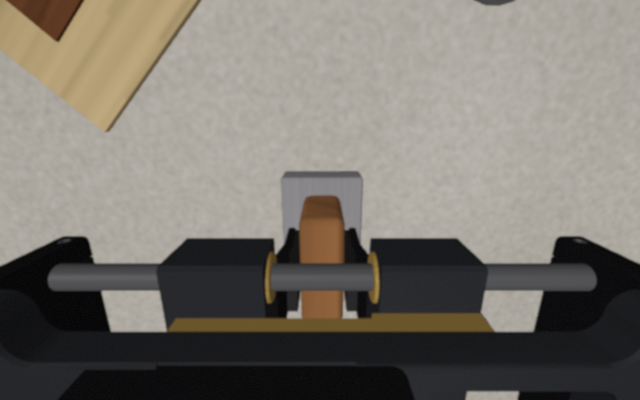

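View pics/s11c.png

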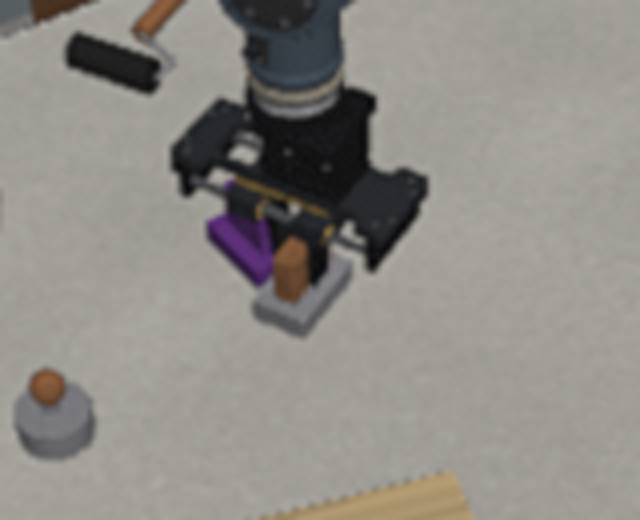

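The weight is held level, 55 mm up, with -6.9 N on the wrist (about 0.7 kg). I'll carry it over the tile and turn it by 0.74 rad.

jog_arm(series=[[-5,0,5,0,0,0,1],[-17,0,17,0,0.05,0,1],[-34,0,35,0,0.13,0,1],[-52,0,54,0,0.22,0,1],[-71,0,73,0,0.31,0,1],[-90,0,92,0,0.4,0,1],[-109,0,112,0,0.49,0,1],[-128,0,131,0,0.58,0,1],[-147,0,151,0,0.65,0,1],[-164,0,168,0,0.7,0,1],[-178,2,183,0,0.73,0,1],[-187,8,192,0,0.743,0,1],[-190,16,195,0,0.743,0,1],[-190,22,195,0,0.743,0,1],[-190,26,195,0,0.743,0,1],[-190,26,195,0,0.743,0,1]])

```text
time: 19.25
position: [0.5505, -0.026, 0.0257]
tool_rot: [-0.423, 0.567, -0.567, 0.422]
ft_force: [-0.2, 0.1, -6.0]
grip_width: 0.0217
```

```bash
python3 - <<'E'
from f import *
import g
g.go(.5515,-.026,.0065,-106.6)
for n in('wrist','scene','top'):
    c=snap(n,n+'12'); W=pts(c); X,Y,Z=W[...,0],W[...,1],W[...,2]
    w=np.hypot(X-.552,Y+.026)<.07
    z=W[w&(Z>.03)&(Z<.055)&(c['img'].max(-1)>80)]; rect(z[:,:2],n+'block'); print(np.percentile(z[:,2],[5,50,95]))
    t=w&(Z<.014); hsv=cv2.cvtColor(c['img'],cv2.COLOR_RGB2HSV); t&=(hsv[...,1]>60)&(hsv[...,2]<115)
    if t.sum()>50: rect(px2w(c,t,.009),n+'tile')
    if n=='scene': cv2.imwrite('pics/s12c.png',cv2.resize(c['img'][150:270,260:420,::-1],None,fx=4,fy=4,interpolation=2))
E
```

```text
shift [-0.3 19.2  1. ] pos [ 0.5505 -0.026   0.0257] yawx -106.62 tilt [-0.001  0.    -1.   ] ('turn y', np.float64(-0.0003)) t 19.25 F [-0.2  0.1 -6. ] w 0.021720208352463646
wristblock c [549.1 -25.5] size [50.1 79.6] long yaw 163.7 n 3088
[0.04785967 0.04997883 0.05108758]
wristtile c [560.1 -29.5] size [78.1 88.1] long yaw 163.4 n 4581
sceneblock c [568.8 -11.3] size [44.1 87.7] long yaw 127.2 n 104
[0.03108807 0.04879374 0.05344674]
scenetile c [551.4 -24. ] size [ 78.9 109.8] long yaw 163.3 n 358
topblock c [0. 0.] size [0. 0.] long yaw 0.0 n 0Traceback (most recent call last):
  File "<stdin>", line 7, in <module>
    return _quantile_unchecked(
        a, q, axis, out, overwrite_input, method, keepdims, weights)
    return _ureduce(a,
                    func=_quantile_ureduce_func,
    ...<5 lines>...
                    overwrite_input=overwrite_input,
                    method=method)
    r = func(a, **kwargs)
    result = _quantile(arr,
                       quantiles=q,
    ...<2 lines>...
                       out=out,
                       weights=wgt)
    slices_having_nans = np.isnan(arr[-1, ...])
                                  ~~~^^^^^^^^^
IndexError: index -1 is out of bounds for axis 0 with size 0
```

View pics/wrist12.png

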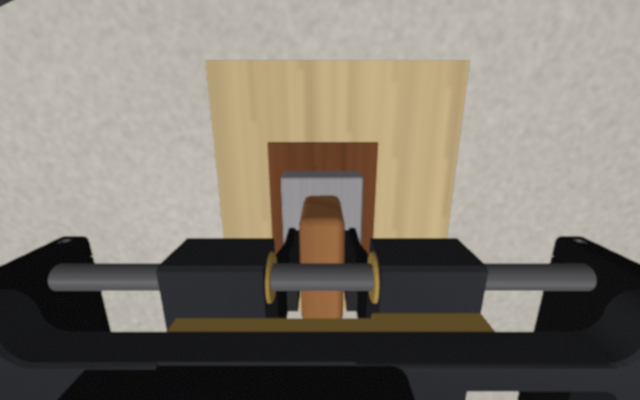

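View pics/s12c.png

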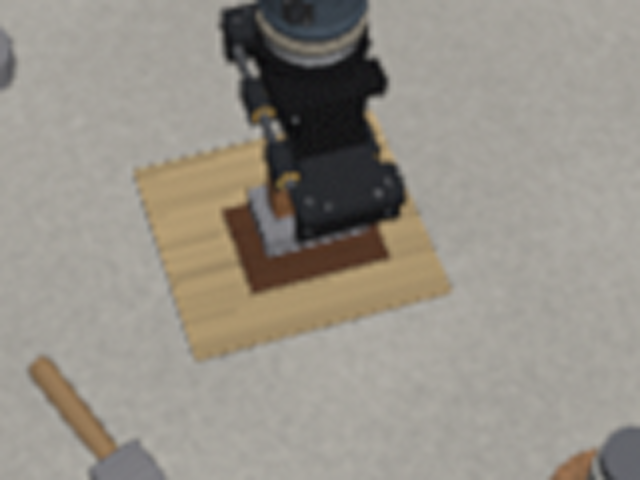

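The weight is over the tile, within about 2 mm and square to it; the tile edges sit evenly at (268,145) and (378,145). I'll lower it slowly.

jog_arm(series=[[0,5,1,0,0,0,1],[0,10,1,0,0,0,1],[0,13,1,0,0,0,1],[0,15,1,0,0,0,1],[0,16,1,0,0,0,1],[0,17,1,0,0,0,1],[0,17,1,0,0,0,1]])

```text
time: 20.27
position: [0.5519, -0.0258, 0.0092]
tool_rot: [0.423, -0.567, 0.567, -0.423]
ft_force: [0.0, -0.4, -6.8]
grip_width: 0.0219
```

jog_arm(series=[[0,1,0,0,0,0,1],[0,1,0,0,0,0,1],[0,2,0,0,0,0,1],[0,2,0,0,0,0,1]])

```text
time: 20.78
position: [0.5518, -0.0258, 0.0071]
tool_rot: [-0.423, 0.567, -0.567, 0.423]
ft_force: [0.4, 0.5, -6.4]
grip_width: 0.0216
```

jog_arm(series=[[0,0.5,0,0,0,0,1],[0,1,0,0,0,0,1],[0,1.5,0,0,0,0,1],[0,1.5,0,0,0,0,1]])

```text
time: 21.28
position: [0.5519, -0.0258, 0.0065]
tool_rot: [0.423, -0.567, 0.567, -0.423]
ft_force: [-2.7, -0.3, 4.9]
grip_width: 0.0219
```

It has touched down: the force went from -6.4 to +4.9 N. I'll let go and rise.

jog_arm(series=[[0,-0.5,0,0,0,0,0.4],[0,-0.5,0,0,0,0,0],[0,-0.5,0,0,0,0,0],[0,-0.5,0,0,0,0,0],[0,-0.5,0,0,0,0,0],[0,-8,0,0,0,0,0],[0,-25,0,0,0,0,0],[0,-55,0,0,0,0,0],[0,-95,0,0,0,0,0],[0,-140,0,0,0,0,0],[0,-170,-60,0,0,0,0],[0,-170,-110,0,0,0,0],[0,-170,-110,0,0,0,0],[0,-170,-110,0,0,0,0]])

```text
time: 23.02
position: [0.4475, 0.0054, 0.177]
tool_rot: [0.422, -0.566, 0.568, -0.424]
ft_force: [-0.1, -0.0, 0.2]
grip_width: 0.0435
```

```bash
python3 - <<'E'
from f import *
import g
g.go(.5515,-.026,.0065,-106.6)
for n in('wrist','scene','top'):
    c=snap(n,n+'13'); W=pts(c); X,Y,Z=W[...,0],W[...,1],W[...,2]
    w=np.hypot(X-.552,Y+.026)<.07
    z=W[w&(Z>.024)&(Z<.037)&(c['img'].max(-1)>60)]
    if len(z)>50: rect(z[:,:2],n+'block'); print(np.percentile(z[:,2],[5,50,95]))
    hsv=cv2.cvtColor(c['img'],cv2.COLOR_RGB2HSV); t=w&(Z<.016)&(hsv[...,1]>60)&(hsv[...,2]<115)
    if t.sum()>50: rect(px2w(c,t,.009),n+'tile')
    P=W[(np.hypot(X-.504,Y-.28)<.045)&(Z>.075)&(Z<.1)]
    if len(P)>50: print(n,'jar',P.mean(0),len(P))
E
```

```text
shift [  0.5 170.9 108. ] pos [0.4475 0.0054 0.177 ] yawx -106.56 tilt [ 0.004 -0.001 -1.   ] ('turn y', np.float64(0.0007)) t 23.025 F [-0.1 -0.   0.2] w 0.04354857223143808
wristblock c [550.1 -24.8] size [50.1 79.2] long yaw 163.7 n 2000
[0.02965204 0.03093542 0.03214586]
wristtile c [550.6 -26.4] size [ 76.8 107.7] long yaw 163.4 n 2831
wrist jar [0.50288224 0.27623545 0.08396945] 1742
sceneblock c [552.7 -22.5] size [51.9 80.1] long yaw 163.7 n 214
[0.02545446 0.02960608 0.03409065]
scenetile c [551.8 -24. ] size [ 78.9 109.1] long yaw 163.1 n 280
scene jar [0.50703432 0.28274105 0.08382904] 252
topblock c [563.1 -30.7] size [49.8 58.1] long yaw 163.9 n 209
[0.02888871 0.03168233 0.03434921]
toptile c [555.5 -30. ] size [79.2 99. ] long yaw 163.6 n 289
top jar [0.50463232 0.27590535 0.08508799] 269
```

View pics/wrist13.png

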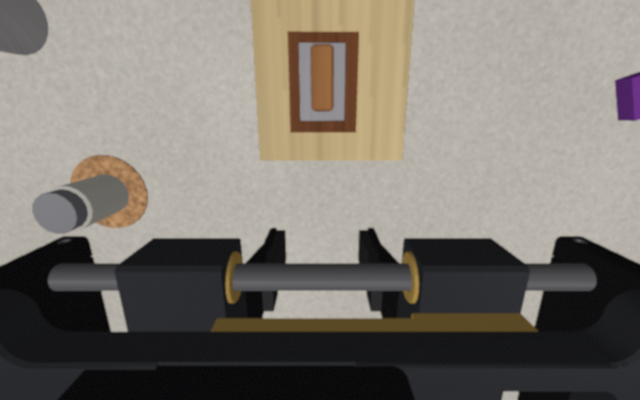

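View pics/scene13.png

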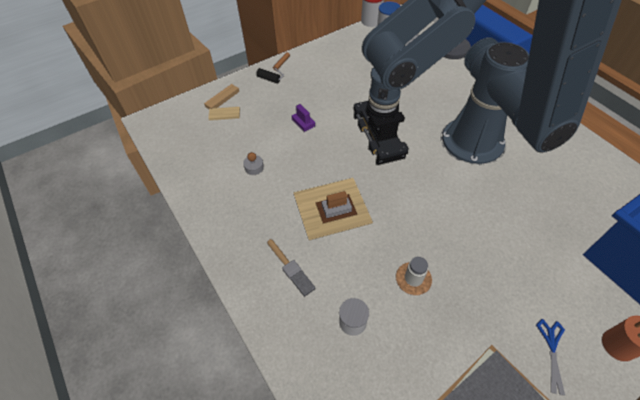

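The weight at (322,80) in the wrist view lies centred and square on the tile, flat at 31 mm (9 + 22). The jar is on the mat, the bystanders are in place, and the gripper touches nothing. Handing in.

```bash
python3 -c "
from rig import *
print(hand_in())"
```

```text
the job is handed in; nothing more can be done
None
```

The jar is upright on the cork mat and the oblong steel weight lies on the tile. I handed the job in at about 23 s of the 58 s allowed; no verdict is reported.

**Last checks**
- **Jar:** after release it stood about 1 mm from the mat's centre. A last look from all three cameras still found it there, top at about 84–85 mm.
- **Weight:** its centre is about 2 mm from the tile's centre and its long side within about 0.6° of the tile's, by the wrist and scene cameras. Its block top is at 31 mm, so it lies flat. The wrist force changed by only about 11 N as it touched down. The top camera saw the weight and tile only partly because the arm was in the way, so I left those readings out.
- **Bystanders:** the round weight, tin and brush look unmoved in the last scene picture; I did not measure them again.
- **Robot:** the gripper is clear of everything.

**What disagreed**
- **Finger height:** the real finger tips sit about 35–37 mm higher than the reported tool position. So the jar was held by its lid, not its body, and the first grasp at the weight closed just above its bar and pressed on it with about 6 N. The weight did not move. I corrected for the offset and the second grasp held.
- **Cameras:** the scene and top cameras differ by about 4 mm in y. I used averages together with the wrist view.

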